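# Load the tin lane, tall tin to the back

## Task

Load the two food tins into the white tin lane on the worktop, single file: first slide the tall tin in through the open mouth until it is right home against the stop at the back, and only then slide the short tin in behind it until the two tins touch. Slide the tins along the worktop without lifting or toppling them, finish with both standing upright, and leave the other jars where they stand.

Things in the scene. Friction and masses are not known exactly. Their poses are not given: they have to be found in the camera images.
- lane: Low U-shaped lane of white-painted steel, fixed to the worktop, no floor, open at top and front. Origin: worktop height, on its middle line, at the inner face of the stop that closes the back. +x is the way tins are pushed in, -x leads out of the mouth. Inside width 90 mm; side walls 4 mm thick, 23 mm high, from x = 0 to x = -115 mm, then flared lips. The stop is 48 mm high, 98 mm wide.
- lane_mouth (a point): Point on the lane's middle line at worktop height, 115 mm from the stop, where the straight walls end and the flared lips begin; axes as the lane's. The lips, 28 mm long and 23 mm high, spread outward by 0.5 rad, so the mouth is about 117 mm wide 25 mm further out.
- tall_tin: Tall food tin with a blue and red tomato label, round, 75 mm in diameter (radius 37.7 mm), 110 mm high, about 0.48 kg, standing loose; pushed below half its height it slides without tipping. Origin: centre of its underside, z up along its axis.
- short_tin: Short food tin with a pale green label, round, 75 mm in diameter (radius 37.7 mm), 58 mm high, about 0.26 kg, standing loose. Origin: centre of its underside, z up along its axis. The tall and the short tin stand in front of the lane, one on the left and one on the right, either way round.
- spice_a: Small glass spice jar with a green cap, 46 mm in diameter, 106 mm high, standing loose to the left of the lane; leave it alone. Origin: centre of its underside.
- spice_b: Second small glass spice jar with a green cap, 46 mm in diameter, 106 mm high, standing loose to the right of the lane; leave it alone. Origin: centre of its underside.
- jar: Glass jar with a pale lid, 64 mm in diameter, 97 mm high, standing loose left of the lane beyond the spice jar; leave it alone. Origin: centre of its underside.

How it is judged (in metres and radians):
On the way:
1. the tall tin stands home against the stop while the short tin is still outside the lane (x of tall_tin in the frame of lane between -0.05 and 0 m and y of tall_tin in the frame of lane between -0.015 and 0.015 m and angle between tall_tin's own z axis and vertical below 0.1 rad and horizontal distance between short_tin and tall_tin above 0.15 m), for 0.2 s.
At the end, for the whole second after the job is handed in: Both tins stand upright (within 0.1 rad) and at rest on the worktop between the lane's walls: the tall tin within about 12 mm of the stop at the back, the short tin in front of it, on the mouth side, within about 12 mm of touching it (x of tall_tin in the frame of lane between -0.05 and 0 m and y of tall_tin in the frame of lane between -0.015 and 0.015 m and y of short_tin in the frame of lane between -0.015 and 0.015 m and x of short_tin in the frame of lane below -0.08 m and horizontal distance between short_tin and tall_tin below 0.088 m and angle between each of tall_tin, short_tin's own z axis and vertical below 0.1 rad and height (world z) of each of tall_tin, short_tin below 0.01 m and linear speed of each of tall_tin, short_tin below 0.02 m/s).
It fails at once if a tin is toppled (tipped by more than 0.5 rad) (angle between any of tall_tin, short_tin's own z axis and vertical above 0.5 rad).
It fails at once if a tin is lifted off the worktop (its base centre higher than 25 mm) (height (world z) of any of tall_tin, short_tin above 0.025 m).
It fails at once if a spice jar or the jar is pushed more than 20 mm from its place (distance of any of spice_a, spice_b, jar from where it was at the start of the episode above 0.02 m).
It also fails if it takes over 72 s, if anything falls off the work surface, if the arm or the gripper's body presses on something with over 40 N, if the wrist force passes 120 N, or if a joint passes its speed limit or range.

## Robot

A 6-joint arm with a two-finger parallel gripper is mounted at the origin on a cart in front of the work surface, level with it; the furniture and walls round the work are solid. World frame = base frame: x ahead of the robot, y to its left, z up, the work surface at z = 0. Lengths are in mm, angles in rad, forces in N, time in s.
With the tool pointing down it reaches from about 275 to 750 mm from the base axis. Payload 10.2 kg.
Tool frame: the origin (TCP) lies on the centre line of the jaws, within the pads' length; the fingertips stand 22 mm ahead of it and the grasp point (between the pads) lies 3 mm ahead of it (finger_overhang is the distance from the TCP to the fingertips, in mm); z points along the fingers, y is the line along which they close (so a half turn about z gives the same grasp; the last joint's range is limited). The gripper opens to 88 mm and grips with 3 to 60 N. Pads are 18 mm wide; open, the fingers measure 123 mm over their backs; the gripper's body (75 mm by 187 mm) begins 45 mm behind the grasp point.
Start: joints at [1.027, 0.313, 1.498, -0, 1.331, -0.223], TCP at [165.559, 498.218, 260.72] pointing down, gripper open.
Joint ranges: [-2.94, 2.94], [-0.97, 2.17], [0.19, 2.56], [-1.23, 4.37], [0.02, 3.11], [-2.88, 2.88]. Speed limits (rad/s): [2.39, 2.39, 3.01, 3.14, 3.14, 3.14].

## Interface

Orientations are given as a unit quaternion [x, y, z, w].
In Python, from plant import sense, get_image, hand_in, finger_overhang gives the robot as it stands. The module is installed in compiled form; this text tells all that it offers.
- The arm moves only by the tool drive_tool, never from a script. Its argument "plan" is a list of rows, each an object with "grip": the gripper command: -1 is shut, 1 is fully open, values between are in proportion; "translation": the shift along the tool's x, y, z in m, a list of three; "turn": the turn, a rotation vector about the tool's x, y, z in rad, a list of three. A call has exactly 8 rows; each row is the pose to reach, as a shift and turn from the pose commanded when the call began, along the tool's axes at that moment; what a row does not reach only later rows make up. A row lasts 1/10 s, in which the tool goes at most 50 mm and 8.59 degrees, less where a joint would pass 70% of its speed; a pose out of reach is approached as far as the arm can. A call with a gripper value outside its range is refused whole. The fingers move at their own pace and stop on an object; "grip_force" is the grip in N (left out, the last holds). Time passes only in rows, so rows that repeat a pose let the fingers close, or fill a call up. It gives the time, the measured TCP pose, the force, the opening and the grip force at its end, in the units of the state.
- sense(): the state, without advancing time (a new reading comes with each control period).
- get_image(name): name is "side" or "top"; returns a dict with "color" (400x640x3 uint8, red, green, blue), "mtx" (3x3 intrinsics, pixels), "R" (3x3) and "t" (3): a world point X has camera coordinates R X + t. Camera axes: x right, y down, z forward; pixel columns grow to the right and rows downward; lengths in mm; the calibration is good to about 2 mm. A picture is of the moment at which its call begins. There is no depth.
- hand_in(): hands the job in; it is judged then, once.
The state is a dict: "time": time; "q": joint angles; "dq": joint speeds; "effort": joint torques, N m; "tool_pos": TCP position; "eef_rot": TCP orientation; "wrist_force": force on the tool from outside, world axes, zero at the start; "ft_torque": the same for the moment, N m; "finger_gap": finger opening in mm; "grip_force": force on a finger pad.
Only numpy, scipy, OpenCV 4.12 (cv2) and the standard library are available. Lean on these libraries where they do the work, as an engineer would, in place of code of your own. Each camera call takes 0.05 s, during which the arm holds its last target. There are 200 camera calls.

## Working session

There is one attempt and no reset: what is moved stays moved. The work goes in short steps, Python scripts to look and compute and a tool call to move; the robot and the scene stay as the last step left them, time stands still between calls to the robot, and variables do not carry over. Pictures are saved under pics/ and viewed, at most 10 in all, crops included, and the job is handed in when it is done.

Besides the shell and the picture viewer there is one more tool, called after "Request:" as name(argument=value, ...), one argument or row to a line, values as JSON. drive_tool: Moves the arm, as the interface text tells. Its arguments: {"type":"object","properties":{"plan":{"type":"array","items":{"type":"object","properties":{"grip":{"type":"number"},"translation":{"type":"array","items":{"type":"number"}},"turn":{"type":"array","items":{"type":"number"}}}}},"grip_force":{"type":"number"}},"required":["plan"]}

```bash
mkdir -p pics; cat > h.py <<'E'
import numpy as np, cv2
from plant import sense, get_image
def ray(im,u,v,z):
    d=im["R"].T@np.linalg.inv(im["mtx"])@np.array([u,v,1.]); c=-im["R"].T@im["t"]
    return c+d*(z-c[2])/d[2]
def proj(im,X):
    p=np.asarray(im["mtx"])@(im["R"]@np.asarray(X,float)+im["t"]); return p[:2]/p[2]
def snap(n,f):
    im=get_image(n); im={k:np.asarray(v) for k,v in im.items()}
    cv2.imwrite(f"pics/{f}.png",im["color"][:,:,::-1]); np.savez(f"pics/{f}.npz",**im); return im
E
python3 - <<'E'
from h import *
for n in("top","side"):
    im=snap(n,n+"0"); print(n,-im["R"].T@im["t"],im["R"].round(2).tolist(),im["mtx"][0,0])
print(sense())
E
```

```text
top [541.14034155 -18.9273886  992.99524612] [[-0.0, -1.0, -0.02], [-1.0, 0.01, -0.06], [0.06, 0.02, -1.0]] 379.15611353318724
side [ 559.09782953 1122.92293695  623.54040006] [[-1.0, -0.03, -0.01], [-0.0, 0.46, -0.89], [0.03, -0.89, -0.45]] 518.3200507635005
{'time': 0.1, 'q': array([ 1.02659284e+00,  3.13354936e-01,  1.49834118e+00, -1.90648667e-05,
        1.33098515e+00, -2.23388969e-01]), 'dq': array([-0.00086287, -0.00053105, -0.0032906 ,  0.0007045 ,  0.00102854,
        0.0001819 ]), 'effort': array([ 5.03215895e-03, -4.02806890e+01, -2.52646422e+01,  6.97159348e-02,
        3.42034036e-02, -4.91065305e-05]), 'tool_pos': array([165.46285912, 498.04437367, 260.2457974 ]), 'eef_rot': array([ 1.59717986e-01,  9.87162534e-01, -5.08174656e-04, -1.95226930e-04]), 'wrist_force': array([0.18989055, 0.01609684, 0.1209283 ]), 'ft_torque': array([-0.03479153,  0.01263853, -0.02543998]), 'grip_force': 0.0, 'finger_gap': 87.90909430745481}
```

View pics/top0.png

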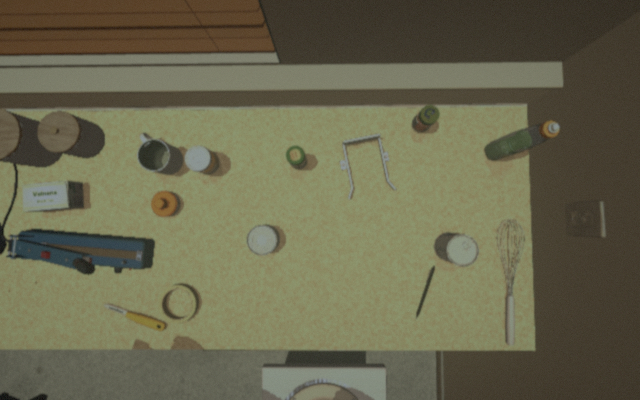

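View pics/side0.png

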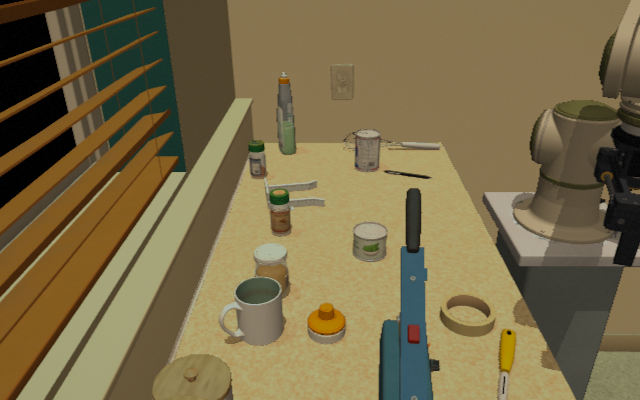

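The top view has the short tin at (263,240), the tall tin at (461,250) and the lane around (345–395, 135–195). The spice jars are at (297,156) and (427,117). I'll enlarge the lane and the tins.

```bash
python3 - <<'E'
import cv2,numpy as np
a=cv2.imread("pics/top0.png")
f=lambda u,v,w,h,s:cv2.resize(a[v:v+h,u:u+w],None,fx=s,fy=s,interpolation=cv2.INTER_CUBIC)
L=f(335,125,70,80,7)            # 490x560
R=np.vstack([f(240,215,60,56,5),f(430,222,60,56,5)])  # 300x560
o=np.hstack([L,R]); o=cv2.convertScaleAbs(o,alpha=1.3)
for i in range(0,490,70): cv2.putText(o,str(335+i//7),(i,10),0,.35,(0,0,255)); cv2.line(o,(i,12),(i,18),(0,0,255))
for j in range(0,560,70): cv2.putText(o,str(125+j//7),(0,j+4),0,.35,(0,0,255))
cv2.imwrite("pics/crop0.png",o)
E
```

```text
(no output)
```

View pics/crop0.png

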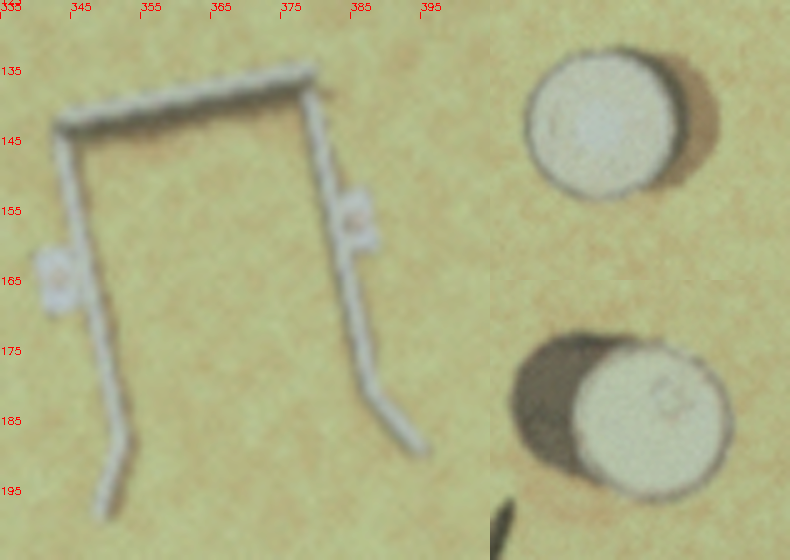

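The crop shows these points:

| Feature | Points (px) | Height |
|---|---|---|
| Wall bends | (352.4,187.4), (387.6,180.3) | z=23 |
| Stop top ends | (343.6,142.4), (379.6,135.3) | z=48 |
| Short tin lid centre | (262.4,240) | z=58 |
| Tall tin lid centre | (462.6,250) | z=110 |

```bash
cat > m.py <<'E'
from h import *
im=dict(np.load("pics/top0.npz"))
r=lambda u,v,z:ray(im,u,v,z)
bl,br=r(352.4,187.4,23),r(387.6,180.3,23); sl,sr=r(343.6,142.4,48),r(379.6,135.3,48)
wl,wr=r(344.3,145.5,23),r(379.3,138.5,23)
print("bends",bl,br,np.linalg.norm(bl-br),"stop",sl,sr,np.linalg.norm(sl-sr),"walls back",wl,wr)
a1=np.arctan2(*(sl+sr-bl-br)[1::-1]); d=sl-sr; a2=np.arctan2(-d[0],d[1]); d=bl-br;a3=np.arctan2(-d[0],d[1])
d=wl-bl; e=wr-br
print("yaw",a1,a2,a3,np.arctan2(d[1],d[0]),np.arctan2(e[1],e[0]),"len",np.linalg.norm((sl+sr-bl-br)[:2])/2)
mouth=(bl+br)/2; print("mouth",mouth)
S=r(262.4,240,58);T=r(462.6,250,110)
print("short",S,"tall",T,"spiceA",r(297,156,106),"spiceB",r(429,113,106),"jar",r(200,159,97))
yaw=np.mean([a1,a2,a3]); c,s=np.cos(yaw),np.sin(yaw)
for n,P in(("S",S),("T",T),("A",r(297,156,106)),("B",r(429,113,106))): 
    q=P-mouth; print(n,"in mouth frame",c*q[0]+s*q[1],-s*q[0]+c*q[1])
im2=dict(np.load("pics/side0.npz"))
print("side check: tall top",proj(im2,[T[0],T[1],110]),"short top",proj(im2,[S[0],S[1],58]),"bends",proj(im2,bl),proj(im2,br))
E
python3 m.py
```

```text
bends [608.45718042 -74.73842067  23.        ] [ 626.17152039 -164.86950718   23.        ] 91.85537870279238 stop [720.20782877 -52.18518664  48.        ] [ 737.49789213 -142.65383415   48.        ] 92.10603927979807 walls back [716.86386141 -54.80984667  23.        ] [ 734.36857202 -145.05025991   23.        ]
yaw 0.1980571229852321 0.18883945315557923 0.194066179967085 0.18180179916322797 0.18116884198186653 len 113.76248495766427
mouth [ 617.3143504  -119.80396393   23.        ]
short [477.55376207 149.5168594   58.        ] tall [ 456.89389952 -321.29498091  110.        ] spiceA [677.68833507  59.9599822  106.        ] spiceB [ 777.65424331 -251.98738005  106.        ] jar [673.49758822 293.34829603  97.        ]
S in mouth frame -85.31837273132216 291.1829376911494
T in mouth frame -196.19796218220455 -166.8523617578754
A in mouth frame 93.84031990008762 164.7849772003254
B in mouth frame 131.904561028648 -160.5693729578732
side check: tall top [368.60108223 131.36893211] short top [371.22961017 227.75768608] bends [314.46420507 195.6893778 ] [309.10561002 180.95104112]
```

```bash
cat > go.py <<'E'
import sys,numpy as np
from plant import sense
from scipy.spatial.transform import Rotation as R
s=sense(); q=R.from_quat(s["eef_rot"])
t=np.array([float(v) for v in sys.argv[1:4]]); ya=float(sys.argv[4]) if len(sys.argv)>4 else 1.571+.191
z=np.array([0,0,-1.]); y=np.array([np.cos(ya),np.sin(ya),0]); x=np.cross(y,z)
G=R.from_matrix(np.c_[x,y,z])
print("t",round(s["time"],2),"pos",s["tool_pos"].round(1),"shift_m",(q.inv().apply(t-s["tool_pos"])/1000).round(4),"turn",(q.inv()*G).as_rotvec().round(3),"q",s["q"].round(2),"F",s["wrist_force"].round(1))
E
python3 go.py 457 -321 200
```

```text
t 0.1 pos [165.5 498.  260.2] shift_m [-0.535  -0.6853  0.0609] turn [-0.001 -0.    -0.512] q [ 1.03  0.31  1.5  -0.    1.33 -0.22] F [0.2 0.  0.1]
```

Request:
drive_tool(
  plan=[
    {"grip":1,"translation":[-0.03,-0.04,0],"turn":[0,0,-0.13]},
    {"grip":1,"translation":[-0.06,-0.077,0],"turn":[0,0,-0.26]},
    {"grip":1,"translation":[-0.09,-0.115,0],"turn":[0,0,-0.39]},
    {"grip":1,"translation":[-0.12,-0.154,0],"turn":[0,0,-0.512]},
    {"grip":1,"translation":[-0.15,-0.192,0],"turn":[0,0,-0.512]},
    {"grip":1,"translation":[-0.18,-0.23,0],"turn":[0,0,-0.512]},
    {"grip":1,"translation":[-0.21,-0.27,0],"turn":[0,0,-0.512]},
    {"grip":1,"translation":[-0.24,-0.308,0],"turn":[0,0,-0.512]},
  ],
)

```text
time: 0.9
tool_pos: [295.1, 131.2, 260.7]
eef_rot: [-0.096, 0.995, 0.0, 0.0]
wrist_force: [1.5, 0.2, 0.2]
finger_gap: 88.4
grip_force: 0.0
```

```bash
python3 go.py 457 -321 200
```

```text
t 0.9 pos [295.1 131.2 260.7] shift_m [-0.0728 -0.4748  0.0608] turn [-0.     0.     0.001] q [ 0.05 -0.16  2.01  0.    1.29 -1.71] F [1.5 0.2 0.2]
```

Request:
drive_tool(
  plan=[
    {"grip":1,"translation":[-0.007,-0.047,0.006],"turn":[0,0,0]},
    {"grip":1,"translation":[-0.014,-0.094,0.012],"turn":[0,0,0]},
    {"grip":1,"translation":[-0.021,-0.141,0.018],"turn":[0,0,0]},
    {"grip":1,"translation":[-0.028,-0.188,0.024],"turn":[0,0,0]},
    {"grip":1,"translation":[-0.035,-0.235,0.03],"turn":[0,0,0]},
    {"grip":1,"translation":[-0.042,-0.282,0.036],"turn":[0,0,0]},
    {"grip":1,"translation":[-0.05,-0.328,0.042],"turn":[0,0,0]},
    {"grip":1,"translation":[-0.057,-0.375,0.048],"turn":[0,0,0]},
  ],
)

```text
time: 1.7
tool_pos: [422.6, -226.3, 212.2]
eef_rot: [-0.095, 0.995, 0.0, -0.0]
wrist_force: [0.4, 0.2, 0.1]
finger_gap: 88.1
grip_force: 0.0
```

```bash
python3 go.py 457 -321 170
```

```text
t 1.7 pos [ 422.6 -226.3  212.2] shift_m [-0.0158 -0.0995  0.0421] turn [ 0. -0. -0.] q [-0.74  0.26  1.7   0.    1.18 -2.5 ] F [0.4 0.2 0.1]
```

Request:
drive_tool(
  plan=[
    {"grip":1,"translation":[-0.005,-0.033,0.01],"turn":[0,0,0]},
    {"grip":1,"translation":[-0.01,-0.066,0.02],"turn":[0,0,0]},
    {"grip":1,"translation":[-0.0158,-0.0995,0.03],"turn":[0,0,0]},
    {"grip":1,"translation":[-0.0158,-0.0995,0.042],"turn":[0,0,0]},
    {"grip":1,"translation":[-0.0158,-0.0995,0.042],"turn":[0,0,0]},
    {"grip":1,"translation":[-0.0158,-0.0995,0.042],"turn":[0,0,0]},
    {"grip":1,"translation":[-0.0158,-0.0995,0.042],"turn":[0,0,0]},
    {"grip":1,"translation":[-0.0158,-0.0995,0.042],"turn":[0,0,0]},
  ],
)

```text
time: 2.5
tool_pos: [457.0, -318.5, 171.6]
eef_rot: [-0.096, 0.995, -0.0, 0.0]
wrist_force: [0.0, -0.5, -0.2]
finger_gap: 88.3
grip_force: 0.0
```

```bash
python3 - <<'E'
from h import *
im=snap("side","side1"); print(sense()["tool_pos"])
c=im["color"][40:190,300:460,::-1]; cv2.imwrite("pics/side1c.png",cv2.resize(c,None,fx=4,fy=4,interpolation=2))
E
```

```text
[ 456.99998389 -318.65287679  171.43737572]
```

View pics/side1c.png

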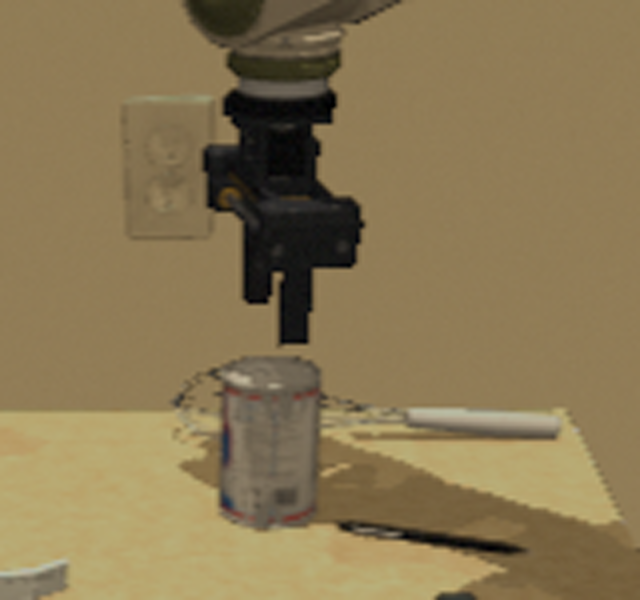

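The open fingers stand above the tall tin. In full-image pixels the near fingertip bottom is at about (373.5,125.7), the far one at (364,115.2), and the tin's rim centre is at about (367.5,133). I'll compare these with the predicted positions.

```bash
python3 - <<'E'
from h import *
im=dict(np.load("pics/side1.npz"))
p=np.array([457,-318.6,149.4]); y=np.array([-.19,.982,0])
for k in(44,61): print(k,proj(im,p+k*y),proj(im,p-k*y))
for yy in(-330,-321,-312): print(yy,[proj(im,[457,yy+d,z]).round(1) for d,z in((37.7,0),(37.7,110),(-37.7,110))])
g=dict(np.load("pics/top0.npz"))["color"]; c=g[225:275,435:487].astype(np.uint8)
m=(c[:,:,2].astype(int)>118).astype(np.uint8); 
n,l,st,ce=cv2.connectedComponentsWithStats(m); i=1+np.argmax(st[1:,4]); print(st[i],ce[i]+[435,225])
# side column sampling of tin: label rows
s=im["color"][120:180,368].astype(int); print([(120+k,*v) for k,v in enumerate(s)][5:56:1])
E
```

```text
44 [372.96546173 123.55509756] [365.34332109 114.10437954]
61 [374.53224947 125.49776299] [363.95865601 112.3875286 ]
-330 [array([368. , 169.8]), array([369.2, 134.8]), array([367.6, 126.2])]
-321 [array([368.1, 171.1]), array([369.4, 135.9]), array([367.8, 127.1])]
-312 [array([368.3, 172.3]), array([369.5, 137. ]), array([368. , 128.1])]
[ 13  12  28  27 572] [461.72202797 249.98951049]
[(125, np.int64(145), np.int64(123), np.int64(86)), (126, np.int64(145), np.int64(125), np.int64(87)), (127, np.int64(145), np.int64(124), np.int64(86)), (128, np.int64(146), np.int64(126), np.int64(88)), (129, np.int64(110), np.int64(97), np.int64(76)), (130, np.int64(106), np.int64(96), np.int64(79)), (131, np.int64(118), np.int64(106), np.int64(89)), (132, np.int64(119), np.int64(107), np.int64(90)), (133, np.int64(126), np.int64(114), np.int64(94)), (134, np.int64(126), np.int64(114), np.int64(93)), (135, np.int64(127), np.int64(115), np.int64(94)), (136, np.int64(170), np.int64(161), np.int64(135)), (137, np.int64(118), np.int64(108), np.int64(90)), (138, np.int64(93), np.int64(85), np.int64(7
[... 1159 characters left out ...]
62, np.int64(104), np.int64(94), np.int64(76)), (163, np.int64(92), np.int64(83), np.int64(68)), (164, np.int64(93), np.int64(83), np.int64(70)), (165, np.int64(93), np.int64(84), np.int64(69)), (166, np.int64(96), np.int64(88), np.int64(74)), (167, np.int64(96), np.int64(89), np.int64(79)), (168, np.int64(95), np.int64(91), np.int64(80)), (169, np.int64(99), np.int64(79), np.int64(68)), (170, np.int64(100), np.int64(79), np.int64(65)), (171, np.int64(137), np.int64(127), np.int64(106)), (172, np.int64(160), np.int64(146), np.int64(102)), (173, np.int64(181), np.int64(166), np.int64(110)), (174, np.int64(184), np.int64(169), np.int64(112)), (175, np.int64(185), np.int64(170), np.int64(114))]
```

Request:
drive_tool(
  plan=[
    {"grip":1,"translation":[0,0,0.02],"turn":[0,0,0]},
    {"grip":1,"translation":[0,0,0.034],"turn":[0,0,0]},
    {"grip":1,"translation":[0,0,0.038],"turn":[0,0,0]},
    {"grip":1,"translation":[0,0,0.042],"turn":[0,0,0]},
    {"grip":1,"translation":[0,0,0.044],"turn":[0,0,0]},
    {"grip":1,"translation":[0,0,0.046],"turn":[0,0,0]},
    {"grip":1,"translation":[0,0,0.048],"turn":[0,0,0]},
    {"grip":1,"translation":[0,0,0.05],"turn":[0,0,0]},
  ],
)

```text
time: 3.35
tool_pos: [456.9, -319.1, 120.8]
eef_rot: [-0.095, 0.995, -0.0, 0.0]
wrist_force: [0.1, 0.1, 0.1]
finger_gap: 88.2
grip_force: 0.0
```

Request:
drive_tool(
  plan=[
    {"grip":1,"translation":[0,0,0.01],"turn":[0,0,0]},
    {"grip":1,"translation":[0,0,0.025],"turn":[0,0,0]},
    {"grip":1,"translation":[0,0,0.04],"turn":[0,0,0]},
    {"grip":1,"translation":[0,0,0.046],"turn":[0,0,0]},
    {"grip":0.6,"translation":[0,0,0.046],"turn":[0,0,0]},
    {"grip":0.5,"translation":[0,0,0.046],"turn":[0,0,0]},
    {"grip":0.4,"translation":[0,0,0.046],"turn":[0,0,0]},
    {"grip":0.3,"translation":[0,0,0.046],"turn":[0,0,0]},
  ],
  grip_force=12,
)

```text
time: 4.15
tool_pos: [456.8, -319.0, 74.9]
eef_rot: [-0.095, 0.995, -0.0, 0.0]
wrist_force: [-0.2, 0.5, -3.1]
finger_gap: 74.8
grip_force: 12.0
```

```bash
python3 -c "
import numpy as np
a=.191;c,s=np.cos(a),np.sin(a);m=np.array([617.3,-119.8])
for x in(-90,0,60,77.3):print(x,m+x*np.array([c,s]))
"; python3 go.py 529 -136.9 75
```

```text
-90 [ 528.93666033 -136.88567242]
0 [ 617.3 -119.8]
60 [ 676.20889312 -108.40955172]
77.3 [ 693.19429063 -105.1253058 ]
t 4.15 pos [ 456.8 -319.    74.9] shift_m [-1.054e-01  1.651e-01 -1.000e-04] turn [-0.  0. -0.] q [-0.82  0.59  1.6   0.    0.95 -2.58] F [-0.2  0.5 -3.1]
```

Request:
drive_tool(
  plan=[
    {"grip":0.3,"translation":[-0.007,0.01,0],"turn":[0,0,0]},
    {"grip":0.3,"translation":[-0.02,0.03,0],"turn":[0,0,0]},
    {"grip":0.3,"translation":[-0.038,0.06,0],"turn":[0,0,0]},
    {"grip":0.3,"translation":[-0.058,0.09,0],"turn":[0,0,0]},
    {"grip":0.3,"translation":[-0.077,0.12,0],"turn":[0,0,0]},
    {"grip":0.3,"translation":[-0.094,0.147,0],"turn":[0,0,0]},
    {"grip":0.3,"translation":[-0.103,0.161,0],"turn":[0,0,0]},
    {"grip":0.3,"translation":[-0.105,0.165,0],"turn":[0,0,0]},
  ],
)

```text
time: 4.95
tool_pos: [529.0, -134.9, 74.9]
eef_rot: [-0.097, 0.995, 0.0, 0.0]
wrist_force: [-0.7, -1.4, -2.5]
finger_gap: 75.2
grip_force: 12.0
```

```bash
python3 go.py 676 -108.4 75; python3 - <<'E'
from h import *
im=snap("top","top1")
cv2.imwrite("pics/top1c.png",cv2.resize(im["color"][115:265,300:460,::-1],None,fx=4,fy=4,interpolation=2))
E
```

```text
t 4.95 pos [ 529.  -134.9   74.9] shift_m [-1.493e-01 -2.400e-03 -1.000e-04] turn [0.    0.    0.003] q [-0.46  0.57  1.64  0.    0.93 -2.23] F [-0.7 -1.4 -2.5]
```

View pics/top1c.png

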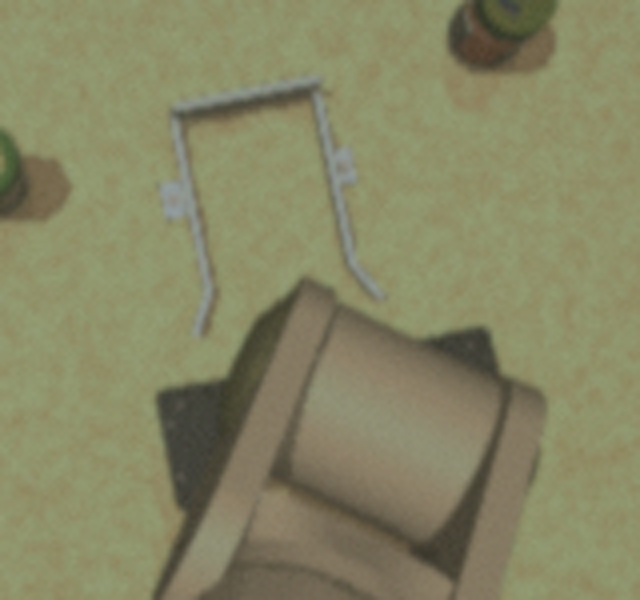

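Request:
drive_tool(
  plan=[
    {"grip":0.3,"translation":[-0.006,-0.001,0],"turn":[0,0,0]},
    {"grip":0.3,"translation":[-0.018,-0.0024,0],"turn":[0,0,0]},
    {"grip":0.3,"translation":[-0.032,-0.0024,0],"turn":[0,0,0]},
    {"grip":0.3,"translation":[-0.046,-0.0024,0],"turn":[0,0,0]},
    {"grip":0.3,"translation":[-0.06,-0.0024,0],"turn":[0,0,0]},
    {"grip":0.3,"translation":[-0.074,-0.0024,0],"turn":[0,0,0]},
    {"grip":0.3,"translation":[-0.086,-0.0024,0],"turn":[0,0,0]},
    {"grip":0.3,"translation":[-0.09,-0.0024,0],"turn":[0,0,0]},
  ],
)

```text
time: 5.8
tool_pos: [618.1, -123.4, 74.8]
eef_rot: [-0.095, 0.995, -0.0, 0.0]
wrist_force: [-2.2, -0.1, 1.3]
finger_gap: 74.9
grip_force: 12.0
```

```bash
python3 go.py 676 -108.4 75
```

```text
t 5.8 pos [ 618.1 -123.4   74.8] shift_m [-0.0597  0.0037 -0.0002] turn [-0.001  0.    -0.001] q [-0.38  0.73  1.35 -0.    1.06 -2.14] F [-2.2 -0.1  1.3]
```

Request:
drive_tool(
  plan=[
    {"grip":0.3,"translation":[-0.004,0.003,0],"turn":[0,0,0]},
    {"grip":0.3,"translation":[-0.012,0.0035,0],"turn":[0,0,0]},
    {"grip":0.3,"translation":[-0.022,0.0035,0],"turn":[0,0,0]},
    {"grip":0.3,"translation":[-0.032,0.0035,0],"turn":[0,0,0]},
    {"grip":0.3,"translation":[-0.042,0.0035,0],"turn":[0,0,0]},
    {"grip":0.3,"translation":[-0.052,0.0035,0],"turn":[0,0,0]},
    {"grip":0.3,"translation":[-0.058,0.0035,0],"turn":[0,0,0]},
    {"grip":0.3,"translation":[-0.06,0.0035,0],"turn":[0,0,0]},
  ],
)

```text
time: 6.6
tool_pos: [676.0, -107.4, 74.8]
eef_rot: [-0.096, 0.995, -0.0, -0.0]
wrist_force: [-2.8, 0.1, 1.1]
finger_gap: 75.1
grip_force: 12.0
```

```bash
python3 go.py 693.2 -105.1 75
```

```text
t 6.6 pos [ 676.  -107.4   74.8] shift_m [-0.0174 -0.001  -0.0002] turn [-0. -0.  0.] q [-0.33  0.84  1.15 -0.    1.16 -2.09] F [-2.8  0.1  1.1]
```

Now a slow advance to the stop, watching the force.

Request:
drive_tool(
  plan=[
    {"grip":0.3,"translation":[-0.002,-0.001,0],"turn":[0,0,0]},
    {"grip":0.3,"translation":[-0.004,-0.001,0],"turn":[0,0,0]},
    {"grip":0.3,"translation":[-0.006,-0.001,0],"turn":[0,0,0]},
    {"grip":0.3,"translation":[-0.008,-0.001,0],"turn":[0,0,0]},
    {"grip":0.3,"translation":[-0.01,-0.001,0],"turn":[0,0,0]},
    {"grip":0.3,"translation":[-0.012,-0.001,0],"turn":[0,0,0]},
    {"grip":0.3,"translation":[-0.013,-0.001,0],"turn":[0,0,0]},
    {"grip":0.3,"translation":[-0.014,-0.001,0],"turn":[0,0,0]},
  ],
)

```text
time: 7.4
tool_pos: [689.7, -105.9, 74.9]
eef_rot: [-0.095, 0.995, -0.0, 0.0]
wrist_force: [-3.3, -0.3, 3.4]
finger_gap: 75.0
grip_force: 12.0
```

Request:
drive_tool(
  plan=[
    {"grip":0.3,"translation":[-0.001,0,0],"turn":[0,0,0]},
    {"grip":0.3,"translation":[-0.001,0,0],"turn":[0,0,0]},
    {"grip":0.3,"translation":[-0.002,0,0],"turn":[0,0,0]},
    {"grip":0.3,"translation":[-0.002,0,0],"turn":[0,0,0]},
    {"grip":0.3,"translation":[-0.003,0,0],"turn":[0,0,0]},
    {"grip":0.3,"translation":[-0.003,0,0],"turn":[0,0,0]},
    {"grip":0.3,"translation":[-0.003,0,0],"turn":[0,0,0]},
    {"grip":0.3,"translation":[-0.003,0,0],"turn":[0,0,0]},
  ],
)

```text
time: 8.2
tool_pos: [692.6, -105.3, 74.8]
eef_rot: [-0.095, 0.995, -0.0, 0.0]
wrist_force: [-2.6, -1.4, 2.9]
finger_gap: 74.7
grip_force: 12.0
```

```bash
python3 go.py 693.2 -105.1 75
```

```text
t 8.2 pos [ 692.6 -105.3   74.8] shift_m [-0.0006  0.0001 -0.0002] turn [-0.  0. -0.] q [-0.32  0.87  1.08  0.    1.19 -2.08] F [-2.6 -1.4  2.9]
```

Request:
drive_tool(
  plan=[
    {"grip":0.3,"translation":[-0.001,0,0],"turn":[0,0,0]},
    {"grip":0.3,"translation":[-0.001,0,0],"turn":[0,0,0]},
    {"grip":0.3,"translation":[-0.002,0,0],"turn":[0,0,0]},
    {"grip":0.3,"translation":[-0.002,0,0],"turn":[0,0,0]},
    {"grip":0.3,"translation":[-0.003,0,0],"turn":[0,0,0]},
    {"grip":0.3,"translation":[-0.003,0,0],"turn":[0,0,0]},
    {"grip":0.3,"translation":[-0.003,0,0],"turn":[0,0,0]},
    {"grip":0.3,"translation":[-0.003,0,0],"turn":[0,0,0]},
  ],
)

```text
time: 9.0
tool_pos: [694.6, -105.0, 74.7]
eef_rot: [-0.095, 0.995, 0.0, -0.002]
wrist_force: [-10.2, -2.2, 7.2]
finger_gap: 74.6
grip_force: 12.0
```

The force has risen to 10 N, so the tall tin is against the stop. Next: release and rise.

Request:
drive_tool(
  plan=[
    {"grip":0.7,"translation":[0.001,0,0],"turn":[0,0,0]},
    {"grip":1,"translation":[0.001,0,0],"turn":[0,0,0]},
    {"grip":1,"translation":[0.001,0,0],"turn":[0,0,0]},
    {"grip":1,"translation":[0.001,0,-0.01],"turn":[0,0,0]},
    {"grip":1,"translation":[0.001,0,-0.03],"turn":[0,0,0]},
    {"grip":1,"translation":[0.001,0,-0.06],"turn":[0,0,0]},
    {"grip":1,"translation":[0.001,0,-0.09],"turn":[0,0,0]},
    {"grip":1,"translation":[0.001,0,-0.12],"turn":[0,0,0]},
  ],
)

```text
time: 9.8
tool_pos: [694.6, -104.7, 196.7]
eef_rot: [-0.096, 0.995, -0.0, 0.0]
wrist_force: [0.0, 0.2, -0.4]
finger_gap: 88.2
grip_force: 0.0
```

```bash
python3 go.py 477.5 149.5 195
```

```text
t 9.8 pos [ 694.6 -104.7  196.7] shift_m [0.1648 0.2909 0.0015] turn [-0.     0.001  0.   ] q [-0.32  0.77  0.95  0.    1.43 -2.08] F [ 0.   0.2 -0.4]
```

Request:
drive_tool(
  plan=[
    {"grip":1,"translation":[0.021,0.037,0],"turn":[0,0,0]},
    {"grip":1,"translation":[0.043,0.076,0],"turn":[0,0,0]},
    {"grip":1,"translation":[0.065,0.115,0],"turn":[0,0,0]},
    {"grip":1,"translation":[0.088,0.155,0],"turn":[0,0,0]},
    {"grip":1,"translation":[0.11,0.195,0],"turn":[0,0,0]},
    {"grip":1,"translation":[0.133,0.235,0],"turn":[0,0,0]},
    {"grip":1,"translation":[0.155,0.274,0],"turn":[0,0,0]},
    {"grip":1,"translation":[0.165,0.291,0],"turn":[0,0,0]},
  ],
)

```text
time: 10.6
tool_pos: [475.2, 151.9, 195.6]
eef_rot: [-0.097, 0.995, 0.0, 0.0]
wrist_force: [0.7, 0.0, 0.1]
finger_gap: 88.4
grip_force: 0.0
```

```bash
python3 go.py 477.5 149.5 52; python3 - <<'E'
from h import *
t=snap("top","top2"); s=snap("side","side2")
f=lambda a,u,v,w,h:cv2.resize(a["color"][v:v+h,u:u+w,::-1],(400,400),interpolation=2)
cv2.imwrite("pics/c2.png",np.hstack([f(t,320,105,100,100),f(s,320,170,100,100)]))
E
```

```text
t 10.6 pos [475.2 151.9 195.6] shift_m [-0.0017 -0.0028  0.1436] turn [0.    0.001 0.002] q [ 0.07  0.32  1.67  0.    1.15 -1.69] F [0.7 0.  0.1]
```

View pics/c2.png

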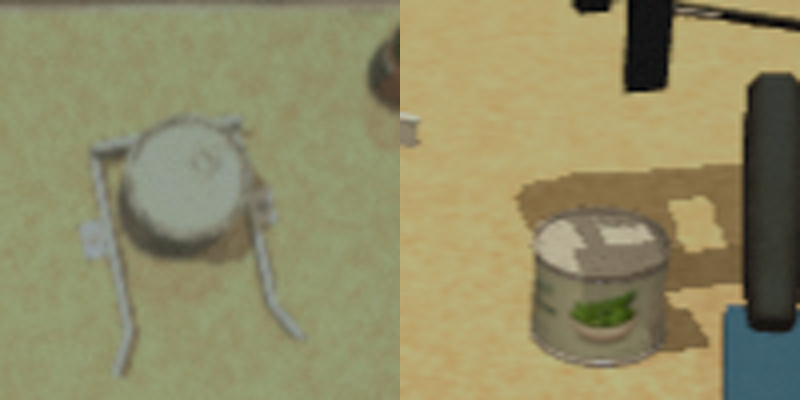

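The tall tin stands upright at the back of the lane, its lid at about (367,149.5). In the side view the short tin's rim spans rows 222–240, and its near base edge is at about (370,260.5). I'll check both against the calibration.

```bash
python3 - <<'E'
from h import *
im=dict(np.load("pics/side2.npz"));t=dict(np.load("pics/top2.npz"))
for y in(144,149.5,155): print(y,[proj(im,[477.5,y+d,z]).round(1) for d,z in((37.7,0),(37.7,58),(-37.7,58))])
P=ray(t,366.8,149.5,110); a=.191; d=P[:2]-[617.3,-119.8]; print(P,d@[np.cos(a),np.sin(a)]-115,d@[-np.sin(a),np.cos(a)])
E
```

```text
144 [array([371.3, 258.5]), array([372.2, 235.4]), array([370., 218.])]
149.5 [array([371.5, 259.9]), array([372.4, 236.8]), array([370.2, 219.2])]
155 [array([371.6, 261.4]), array([372.6, 238.2]), array([370.3, 220.4])]
[ 691.2448929  -104.19650448  110.        ] -39.43762332025574 1.2819862012591567
```

Request:
drive_tool(
  plan=[
    {"grip":1,"translation":[-0.002,-0.0015,0.03],"turn":[0,0,0]},
    {"grip":1,"translation":[-0.002,-0.0015,0.065],"turn":[0,0,0]},
    {"grip":1,"translation":[-0.002,-0.0015,0.095],"turn":[0,0,0]},
    {"grip":1,"translation":[-0.002,-0.0015,0.108],"turn":[0,0,0]},
    {"grip":1,"translation":[-0.002,-0.0015,0.113],"turn":[0,0,0]},
    {"grip":1,"translation":[-0.002,-0.0015,0.117],"turn":[0,0,0]},
    {"grip":1,"translation":[-0.002,-0.0015,0.12],"turn":[0,0,0]},
    {"grip":1,"translation":[-0.002,-0.0015,0.123],"turn":[0,0,0]},
  ],
)

```text
time: 11.5
tool_pos: [480.0, 148.3, 72.2]
eef_rot: [-0.095, 0.995, -0.0, 0.001]
wrist_force: [-0.8, 0.1, 0.4]
finger_gap: 88.4
grip_force: 0.0
```

Request:
drive_tool(
  plan=[
    {"grip":1,"translation":[0.001,0.001,0.005],"turn":[0,0,0]},
    {"grip":1,"translation":[0.001,0.001,0.012],"turn":[0,0,0]},
    {"grip":1,"translation":[0.001,0.001,0.02],"turn":[0,0,0]},
    {"grip":1,"translation":[0.001,0.001,0.02],"turn":[0,0,0]},
    {"grip":0.6,"translation":[0.001,0.001,0.02],"turn":[0,0,0]},
    {"grip":0.5,"translation":[0.001,0.001,0.02],"turn":[0,0,0]},
    {"grip":0.4,"translation":[0.001,0.001,0.02],"turn":[0,0,0]},
    {"grip":0.3,"translation":[0.001,0.001,0.02],"turn":[0,0,0]},
  ],
)

```text
time: 12.3
tool_pos: [478.4, 149.2, 51.8]
eef_rot: [-0.095, 0.995, 0.0, 0.0]
wrist_force: [0.6, 0.8, -0.9]
finger_gap: 74.6
grip_force: 12.0
```

```bash
python3 go.py 529 -136.9 52
```

```text
t 12.3 pos [478.4 149.2  51.8] shift_m [ 4.700e-03 -2.905e-01 -1.000e-04] turn [-0.  0.  0.] q [ 0.07  0.54  1.79  0.    0.82 -1.69] F [ 0.6  0.8 -0.9]
```

Request:
drive_tool(
  plan=[
    {"grip":0.3,"translation":[0.001,-0.006,0],"turn":[0,0,0]},
    {"grip":0.3,"translation":[0.002,-0.018,0],"turn":[0,0,0]},
    {"grip":0.3,"translation":[0.003,-0.036,0],"turn":[0,0,0]},
    {"grip":0.3,"translation":[0.004,-0.058,0],"turn":[0,0,0]},
    {"grip":0.3,"translation":[0.005,-0.08,0],"turn":[0,0,0]},
    {"grip":0.3,"translation":[0.005,-0.102,0],"turn":[0,0,0]},
    {"grip":0.3,"translation":[0.005,-0.124,0],"turn":[0,0,0]},
    {"grip":0.3,"translation":[0.005,-0.145,0],"turn":[0,0,0]},
  ],
)

```text
time: 13.1
tool_pos: [500.9, 4.0, 51.8]
eef_rot: [-0.095, 0.995, -0.0, 0.0]
wrist_force: [0.4, 2.0, -0.0]
finger_gap: 74.9
grip_force: 12.0
```

Request:
drive_tool(
  plan=[
    {"grip":0.3,"translation":[0,-0.022,0],"turn":[0,0,0]},
    {"grip":0.3,"translation":[0,-0.044,0],"turn":[0,0,0]},
    {"grip":0.3,"translation":[0,-0.066,0],"turn":[0,0,0]},
    {"grip":0.3,"translation":[0,-0.088,0],"turn":[0,0,0]},
    {"grip":0.3,"translation":[0,-0.11,0],"turn":[0,0,0]},
    {"grip":0.3,"translation":[0,-0.128,0],"turn":[0,0,0]},
    {"grip":0.3,"translation":[0,-0.14,0],"turn":[0,0,0]},
    {"grip":0.3,"translation":[0,-0.1455,0],"turn":[0,0,0]},
  ],
)

```text
time: 13.9
tool_pos: [528.6, -138.0, 51.8]
eef_rot: [-0.095, 0.995, 0.0, 0.0]
wrist_force: [-1.7, 2.9, 4.4]
finger_gap: 75.0
grip_force: 12.0
```

```bash
python3 go.py 602 -122.5 52
```

```text
t 13.9 pos [ 528.6 -138.    51.8] shift_m [-0.075   0.0014 -0.0002] turn [ 0.     0.    -0.001] q [-0.47  0.61  1.65  0.    0.88 -2.23] F [-1.7  2.9  4.4]
```

Request:
drive_tool(
  plan=[
    {"grip":0.3,"translation":[-0.005,0.0014,0],"turn":[0,0,0]},
    {"grip":0.3,"translation":[-0.015,0.0014,0],"turn":[0,0,0]},
    {"grip":0.3,"translation":[-0.028,0.0014,0],"turn":[0,0,0]},
    {"grip":0.3,"translation":[-0.041,0.0014,0],"turn":[0,0,0]},
    {"grip":0.3,"translation":[-0.054,0.0014,0],"turn":[0,0,0]},
    {"grip":0.3,"translation":[-0.066,0.0014,0],"turn":[0,0,0]},
    {"grip":0.3,"translation":[-0.075,0.0014,0],"turn":[0,0,0]},
    {"grip":0.3,"translation":[-0.079,0.0014,0],"turn":[0,0,0]},
  ],
)

```text
time: 14.7
tool_pos: [606.6, -119.8, 51.8]
eef_rot: [-0.096, 0.995, -0.0, -0.0]
wrist_force: [-3.6, -1.6, 5.8]
finger_gap: 75.0
grip_force: 12.0
```

Request:
drive_tool(
  plan=[
    {"grip":0.6,"translation":[0,0,0],"turn":[0,0,0]},
    {"grip":1,"translation":[0,0,0],"turn":[0,0,0]},
    {"grip":1,"translation":[0,0,0],"turn":[0,0,0]},
    {"grip":1,"translation":[0,0,-0.008],"turn":[0,0,0]},
    {"grip":1,"translation":[0,0,-0.025],"turn":[0,0,0]},
    {"grip":1,"translation":[0,0,-0.045],"turn":[0,0,0]},
    {"grip":1,"translation":[0.02,0,-0.065],"turn":[0,0,0]},
    {"grip":1,"translation":[0.05,0,-0.065],"turn":[0,0,0]},
  ],
)

```text
time: 15.5
tool_pos: [557.7, -130.6, 119.6]
eef_rot: [-0.096, 0.995, -0.001, 0.002]
wrist_force: [-0.4, -0.8, 0.4]
finger_gap: 87.8
grip_force: 0.0
```

```bash
python3 go.py 528 -137 52
```

```text
t 15.5 pos [ 557.7 -130.6  119.6] shift_m [ 0.0307 -0.0004  0.0675] turn [-0.003  0.005  0.001] q [-0.43  0.56  1.52  0.    1.05 -2.2 ] F [-0.4 -0.8  0.4]
```

Request:
drive_tool(
  plan=[
    {"grip":0,"translation":[0.02,0,0],"turn":[0,0,0]},
    {"grip":-1,"translation":[0.031,0,0],"turn":[0,0,0]},
    {"grip":-1,"translation":[0.031,0,0.015],"turn":[0,0,0]},
    {"grip":-1,"translation":[0.031,0,0.035],"turn":[0,0,0]},
    {"grip":-1,"translation":[0.031,0,0.055],"turn":[0,0,0]},
    {"grip":-1,"translation":[0.031,0,0.075],"turn":[0,0,0]},
    {"grip":-1,"translation":[0.031,0,0.083],"turn":[0,0,0]},
    {"grip":-1,"translation":[0.031,0,0.083],"turn":[0,0,0]},
  ],
)

```text
time: 16.3
tool_pos: [526.0, -135.9, 33.4]
eef_rot: [-0.095, 0.995, 0.0, -0.001]
wrist_force: [0.4, 0.4, 1.5]
finger_gap: 26.7
grip_force: 0.0
```

```bash
python3 go.py 573.1 -128.3 36; python3 - <<'E'
from h import *
t=snap("top","top3"); s=snap("side","side3")
f=lambda a,u,v,w,h:cv2.resize(a["color"][v:v+h,u:u+w,::-1],(400,400),interpolation=2)
cv2.imwrite("pics/c3.png",np.hstack([f(t,320,115,100,100),f(s,250,110,120,120)]))
E
```

```text
t 16.3 pos [ 526.  -135.9   33.4] shift_m [-0.0477 -0.0015 -0.0027] turn [ 0.001 -0.001 -0.   ] q [-0.47  0.64  1.66 -0.    0.84 -2.23] F [0.4 0.4 1.5]
```

View pics/c3.png

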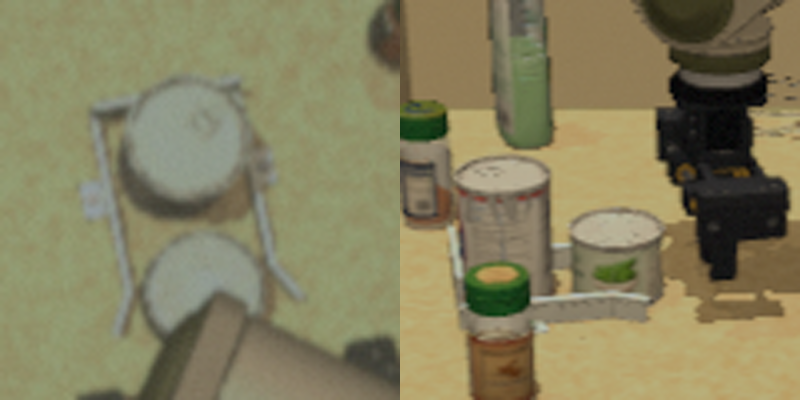

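The side view shows both tins upright in the lane, with a gap of about 15 mm between them. The gripper is behind the short tin. Next: push.

Request:
drive_tool(
  plan=[
    {"grip":-1,"translation":[0,-0.0015,0],"turn":[0,0,0]},
    {"grip":-1,"translation":[-0.008,-0.0015,0],"turn":[0,0,0]},
    {"grip":-1,"translation":[-0.016,-0.0015,0],"turn":[0,0,0]},
    {"grip":-1,"translation":[-0.024,-0.0015,0],"turn":[0,0,0]},
    {"grip":-1,"translation":[-0.03,-0.0015,0],"turn":[0,0,0]},
    {"grip":-1,"translation":[-0.034,-0.0015,0],"turn":[0,0,0]},
    {"grip":-1,"translation":[-0.038,-0.0015,0],"turn":[0,0,0]},
    {"grip":-1,"translation":[-0.041,-0.0015,0],"turn":[0,0,0]},
  ],
)

```text
time: 17.2
tool_pos: [567.0, -129.6, 33.6]
eef_rot: [-0.096, 0.995, 0.0, -0.0]
wrist_force: [-1.8, -0.5, 0.5]
finger_gap: 0.4
grip_force: 0.7
```

Request:
drive_tool(
  plan=[
    {"grip":-1,"translation":[-0.001,0,0],"turn":[0,0,0]},
    {"grip":-1,"translation":[-0.001,0,0],"turn":[0,0,0]},
    {"grip":-1,"translation":[-0.002,0,0],"turn":[0,0,0]},
    {"grip":-1,"translation":[-0.003,0,0],"turn":[0,0,0]},
    {"grip":-1,"translation":[-0.003,0,0],"turn":[0,0,0]},
    {"grip":-1,"translation":[-0.004,0,0],"turn":[0,0,0]},
    {"grip":-1,"translation":[-0.005,0,0],"turn":[0,0,0]},
    {"grip":-1,"translation":[-0.005,0,0],"turn":[0,0,0]},
  ],
)

```text
time: 18.0
tool_pos: [571.9, -128.7, 33.7]
eef_rot: [-0.095, 0.995, -0.0, 0.0]
wrist_force: [0.0, 0.5, -0.7]
finger_gap: 0.4
grip_force: 0.2
```

```bash
python3 go.py 573.1 -128.3 36
```

```text
t 18.0 pos [ 571.9 -128.7   33.7] shift_m [-0.0012  0.0002 -0.0023] turn [-0.  0.  0.] q [-0.42  0.71  1.53  0.    0.91 -2.18] F [ 0.   0.5 -0.7]
```

Request:
drive_tool(
  plan=[
    {"grip":-1,"translation":[-0.0005,0,0],"turn":[0,0,0]},
    {"grip":-1,"translation":[-0.001,0,0],"turn":[0,0,0]},
    {"grip":-1,"translation":[-0.0015,0,0],"turn":[0,0,0]},
    {"grip":-1,"translation":[-0.002,0,0],"turn":[0,0,0]},
    {"grip":-1,"translation":[-0.0025,0,0],"turn":[0,0,0]},
    {"grip":-1,"translation":[-0.003,0,0],"turn":[0,0,0]},
    {"grip":-1,"translation":[-0.0035,0,0],"turn":[0,0,0]},
    {"grip":-1,"translation":[-0.004,0,0],"turn":[0,0,0]},
  ],
)

```text
time: 18.8
tool_pos: [573.8, -128.2, 33.6]
eef_rot: [-0.096, 0.995, 0.0, -0.003]
wrist_force: [-16.9, -3.4, 9.2]
finger_gap: 0.3
grip_force: 8.6
```

The force has reached 17 N: the tins touch and are home against the stop. Next: back off and check.

Request:
drive_tool(
  plan=[
    {"grip":-1,"translation":[0.003,0,0],"turn":[0,0,0]},
    {"grip":-1,"translation":[0.008,0,0],"turn":[0,0,0]},
    {"grip":-1,"translation":[0.02,0,0],"turn":[0,0,0]},
    {"grip":-1,"translation":[0.04,0,0],"turn":[0,0,0]},
    {"grip":-1,"translation":[0.07,0,-0.02],"turn":[0,0,0]},
    {"grip":-1,"translation":[0.11,0,-0.05],"turn":[0,0,0]},
    {"grip":-1,"translation":[0.15,0,-0.08],"turn":[0,0,0]},
    {"grip":-1,"translation":[0.19,0,-0.11],"turn":[0,0,0]},
  ],
)

```text
time: 19.6
tool_pos: [387.7, -164.1, 144.7]
eef_rot: [-0.096, 0.995, -0.0, 0.0]
wrist_force: [0.6, -0.8, 0.6]
finger_gap: 0.3
grip_force: 0.0
```

```bash
python3 - <<'E'
from h import *
t=snap("top","top4"); s=snap("side","side4")
f=lambda a,u,v,w,h:cv2.resize(a["color"][v:v+h,u:u+w,::-1],(400,400),interpolation=2)
cv2.imwrite("pics/c4.png",np.hstack([f(t,320,115,100,100),f(s,250,110,120,120)]))
E
```

```text
(no output)
```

View pics/c4.png

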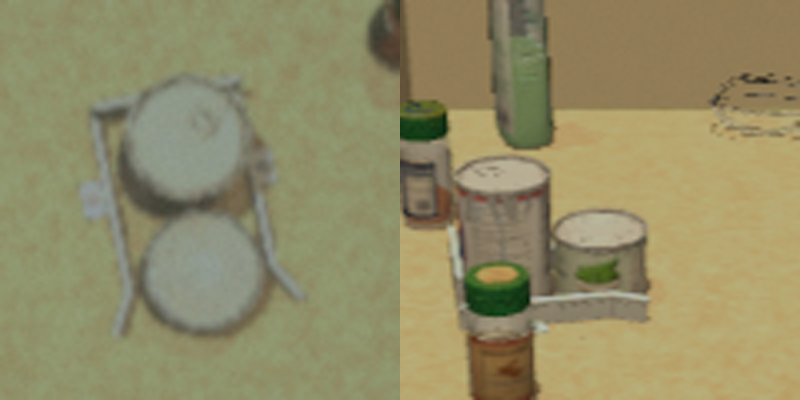

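Both tins are upright in the lane and touching, with the short tin's lid at about (371,183) and the tall tin's at about (367,150). The jars haven't moved. I'll check the spacing, then hand in.

```bash
python3 - <<'E'
from h import *
from plant import hand_in
t=dict(np.load("pics/top4.npz")); A=ray(t,366.75,150,110);B=ray(t,371.2,183,58)
d=np.linalg.norm((A-B)[:2]); print(A,B,d)
if d<84: print(hand_in())
E
```

```text
[ 690.06477429 -104.06686975  110.        ] [ 616.65554589 -119.15772638   58.        ] 74.94430444729043
the job is handed in; nothing more can be done
None
```

The job is handed in, with no verdict shown: the tall tin is home against the stop and the short tin is touching it (centres measured 75 mm apart), both upright in the lane, and the other jars were left alone.

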